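# Tighten the water filter cap with the click wrench

### The arm

A 6-joint arm with a two-finger parallel gripper is mounted at the origin on a cart in front of the work surface, level with it; the furniture and walls round the work are solid. World frame = base frame: x ahead of the robot, y to its left, z up, the work surface at z = 0. Lengths are in m, angles in rad, forces in N, time in s.
With the tool pointing down it reaches from about 0.225 to 0.875 m from the base axis. Payload 3.4 kg.
Tool frame: the origin (TCP) lies between the finger pads; the fingertips stand 8 mm ahead of it and the grasp point (between the pads) lies 11 mm behind it; z points along the fingers, y is the line along which they close (so a half turn about z gives the same grasp; the last joint's range is limited). The gripper opens to 85 mm and grips with 20 to 120 N. Pads are 22 mm wide; open, the fingers measure 114 mm over their backs; the gripper's body (76 mm by 85 mm) begins 54 mm behind the grasp point. The pads swing forward as they close: fully open they stand 13 mm farther back than shut.
Start: joints at [-1.406, 0.276, 1.505, -0, 1.361, -0.121], TCP at [0.162, -0.552, 0.239] pointing down, gripper open.
Joint ranges: [-2.89, 2.89], [-0.75, 2.08], [0.22, 2.7], [-1.18, 4.32], [0.11, 2.71], [-2.7, 2.7]. Speed limits (rad/s): [2.57, 2.57, 3.14, 3.14, 3.14, 3.14].

### API

Orientations are given as a unit quaternion [w, x, y, z].
In Python, from rig import manip gives the robot as it stands.
- The arm moves only by the tool move_arm, never from a script. Its argument "deltas" is a list that holds one entry, the list of rows, each a list of 5 numbers: the shift along the tool's x, y, z normalised to -1 to 1, where 1 is 80 cm, then the turn about the tool's z normalised to -1 to 1, where 1 is 120 degrees, then the closure, from -1 (fully open) to 1 (shut). In form: [[[tx, ty, tz, twist, grip], ...]]. A call has 1 to 12 rows; each row is the pose to reach, as a shift and turn from the pose commanded when the call began, along the tool's axes at that moment; what a row does not reach only later rows make up. A row lasts 1/10 s, in which the tool goes at most 50 mm and 8.59 degrees, less where a joint would pass 70% of its speed; a pose out of reach is approached as far as the arm can. A call with a number of a shift or a turn outside -1 to 1 is refused whole. A call with a gripper value outside its range is refused whole. The fingers move at their own pace and stop on an object; "squeeze" is the grip in N (left out, the last holds). Time passes only in rows, so rows that repeat a pose let the fingers close. It gives the time, the measured TCP pose, the force, the opening and the grip force at its end, in the units of the state.
- manip.get_state(): the state, without advancing time (a new reading comes with each control period).
- manip.get_image(name): name is "scene" or "side" or "wrist"; returns the picture (420x560x3 uint8, red, green, blue); there is no depth.
- manip.camera_params(name): a dict with "fx", "fy", "cx", "cy" (pixels), "R" (3x3) and "t" (3): a world point X has camera coordinates R X + t; the wrist camera has in their place "tool_from_camera" (4x4, takes a point from camera to tool coordinates, whose origin is the TCP and whose axes are the flange's). Camera axes: x right, y down, z forward; pixel columns grow to the right and rows downward; lengths in m; the calibration is good to about 2 mm. A picture is of the moment at which its call begins: read the wrist's pose just before it. camera_params takes no time and is no camera call.
- manip.sign_off(): hands the job in; it is judged then, once.
The state is a dict: "clock": time; "qpos": joint angles; "qd": joint speeds; "effort": joint torques, N m; "position": TCP position; "ee_rot": TCP orientation; "contact_force": force on the tool from outside, world axes, zero at the start; "moment": the same for the moment, N m; "width": finger opening in m; "gripper_force": force on a finger pad.
Only numpy, scipy, OpenCV 4.12 (cv2) and the standard library are available. Lean on these libraries where they do the work, as an engineer would, in place of code of your own. Each camera call takes 0.05 s, during which the arm holds its last target. There are 200 camera calls.

### The job

Fit the click wrench fully down over the blue cap of the worktop water filter, then pull its handle round clockwise (seen from above) until the wrench gives with its click, and stop there: do not push it on against its hard stop. Then ease the handle back, let go and leave the wrench standing level on the cap, with the mug and the egg timer undisturbed.

Things in the scene. Friction and masses are not known exactly. Their poses are not given: they have to be found in the camera images.
- wrench: Click wrench, loose, about 0.26 kg: a round head, 80 mm across and 33 mm high, with a handle out along its own +x. Origin: on the head's axis at the underside; z up. The head is a dark housing, fixed to the handle, over a steel drive ring; a 23 mm bore runs right through both. It stands on its ring by itself (balance point within 40 mm of the axis).
- grip (a point): Middle of the wrench's black grip, 145 mm out from the head's axis, 26 mm above the underside; axes as the wrench's. The grip is 20 mm wide (y), 22 mm high, 95 mm long (x). The click needs 2.4 N m about the head's axis: 16 N across the grip here, less where a firm hand also twists the handle.
- dog (a point): Foot of one of the two drive dogs in the hollow under the ring (68 mm inside, 16 mm deep), 28 mm from the axis on the wrench's own +y; the other is opposite on -y. Each is 12 mm wide and reaches in to 22 mm from the axis, down to the underside.
- pointer (a point): Red pointer at the back of the drive ring, 46 mm from the axis. The click joint lets ring and pointer turn against the handle about the head's axis. Rigid up to 2.4 N m, then it gives: pointer goes to the wrench's -y, 4.8 mm at 6 degrees (clicked), 12.7 mm at 16 (too far; hard stop at 17). The torque falls as it gives, to under half at 12 degrees; eased back, it springs home.
- cap_seat (a point): Centre of the flat top of the filter's blue cap (96 mm across), 92 mm above the worktop; turns with the cap. On it stands an orange bar, 62 mm long (this point's x axis, either way), 10 wide, 12 high. The wrench goes over it, its dogs in the gaps beside the bar, until its ring sits on the flat top. The filter is fixed.
- spigot (a point): Top centre of the white round spigot on the cap's axis, 42 mm above the cap's flat top: 20 mm across, its last 8 mm tapering to 10 mm. The wrench's bore goes over it. Turned clockwise, the dogs meet the bar (their middles 0.42 rad from its middle line); the cap then turns stiffly, 0.45 N m, for 11 to 49 degrees, unlike each time, then blocks. Turned back, the dogs run free.
- mug: White mug, 82 x 112 x 94 mm, a loose bystander; origin under its middle.
- timer: White and red egg timer, 62 mm across, 45 mm high, a loose bystander; origin under its middle.

How it is judged:
By the outcome, as a careful person would: the job done as asked, in the order asked, and still so for the second after the job is handed in, with the robot touching nothing.
It also fails if it takes over 54 s, if anything falls off the work surface, if the arm or the gripper's body presses on something with over 40 N, if the wrist force passes 120 N, or if a joint passes its speed limit or range.

## Working session

There is one attempt and no reset: what is moved stays moved. The work goes in short steps, Python scripts to look and compute and a tool call to move; the robot and the scene stay as the last step left them, time stands still between calls to the robot, and variables do not carry over. Pictures are saved under pics/ and viewed, at most 10 in all, crops included, and the job is handed in when it is done.

Besides the shell and the picture viewer there is one more tool, called after "Request:" as name([rows], argument=value, ...), one row to a line, values as JSON. move_arm: Moves the arm, as the interface text tells. Scaled input: -1 to 1 covers 80 cm each way for a shift and 120 degrees each way for a turn. Its arguments: {"type":"object","properties":{"deltas":{"type":"array","items":{"type":"array","items":{"type":"array","items":{"type":"number","minimum":-1,"maximum":1}}}},"squeeze":{"type":"number"}},"required":["deltas"]}

```bash
mkdir -p pics
python3 - <<'E'
from rig import manip
import cv2,numpy as np
s=manip.get_state();print({k:np.round(v,3) for k,v in s.items()})
for n in ("scene","side","wrist"):
    im=manip.get_image(n);cv2.imwrite(f"pics/{n}0.png",im[:,:,::-1])
    p=manip.camera_params(n);print(n,{k:np.round(v,4).tolist() for k,v in p.items()})
a=cv2.imread("pics/scene0.png");b=cv2.imread("pics/side0.png")
cv2.imwrite("pics/ss.png",cv2.resize(np.vstack([a,b]),(800,1200))[:600])
E
```

```text
{'clock': np.float64(0.0), 'qpos': array([-1.406,  0.277,  1.506, -0.   ,  1.361, -0.121]), 'qd': array([-0.001, -0.   ,  0.   , -0.   , -0.   , -0.001]), 'effort': array([ 1.0000e-03, -4.1677e+01, -2.4580e+01, -0.0000e+00,  1.1000e-02,
       -0.0000e+00]), 'position': array([ 0.162, -0.551,  0.238]), 'ee_rot': array([-0.001,  0.99 ,  0.142, -0.   ]), 'contact_force': array([ 0.053, -0.32 , -0.298]), 'moment': array([ 0.003, -0.024, -0.033]), 'gripper_force': np.float64(0.0), 'width': np.float64(0.085)}
scene {'fx': 511.8804, 'fy': 511.8804, 'cx': 277.0091, 'cy': 212.3565, 'R': [[-0.8134, -0.5816, 0.0035], [-0.5144, 0.7166, -0.4711], [0.2715, -0.385, -0.8821]], 't': [0.3963, 0.3121, 1.1333]}
side {'fx': 545.0833, 'fy': 545.0833, 'cx': 285.0463, 'cy': 217.6198, 'R': [[-0.848, -0.5297, 0.0191], [-0.3088, 0.4644, -0.8301], [0.4308, -0.7098, -0.5573]], 't': [0.4245, 0.218, 1.0392]}
wrist {'fx': 299.645, 'fy': 299.645, 'cx': 281.2243, 'cy': 212.1664, 'tool_from_camera': [[-0.0003, -0.9576, -0.288, 0.0732], [1.0, -0.0005, 0.0007, -0.0011], [-0.0008, -0.288, 0.9576, -0.1343], [0.0, 0.0, 0.0, 1.0]]}
```

View pics/scene0.png

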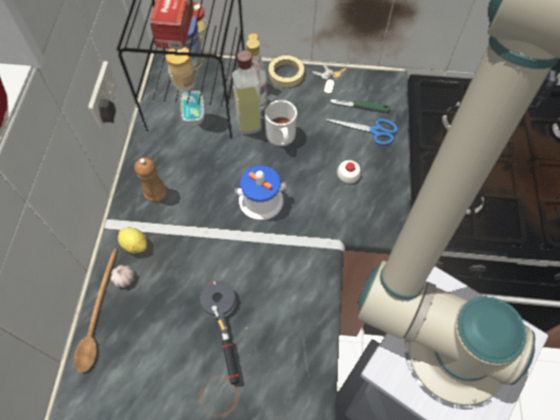

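View pics/side0.png

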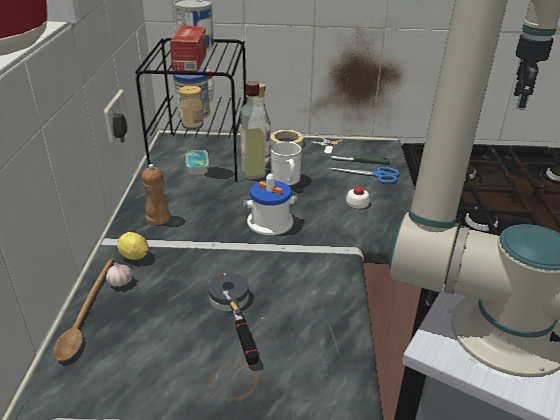

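The scene shows the wrench head at about (218,298), its grip at about (231,362), the cap at (262,182) with the orange bar and white spigot, the mug at (281,122) and the timer at (348,172). The side view agrees: head (229,290), grip (246,342), cap (270,195).

```bash
cat > h.py <<'E'
from rig import manip
import cv2,numpy as np
from scipy.spatial.transform import Rotation as Rn
def ray(n,uv,s=None):
    p=manip.camera_params(n);d=np.array([(uv[0]-p['cx'])/p['fx'],(uv[1]-p['cy'])/p['fy'],1])
    if n=='wrist':
        T=np.array(p['tool_from_camera']);q=s['ee_rot'];W=Rn.from_quat([q[1],q[2],q[3],q[0]]).as_matrix()
        return W@T[:3,3]+s['position'],W@T[:3,:3]@d
    R=np.array(p['R']);return -R.T@np.array(p['t']),R.T@d
def onz(n,uv,z,s=None):
    o,d=ray(n,uv,s);return o+d*(z-o[2])/d[2]
def proj(n,X,s=None):
    p=manip.camera_params(n);X=np.array(X,float)
    if n=='wrist':
        T=np.array(p['tool_from_camera']);q=s['ee_rot'];W=Rn.from_quat([q[1],q[2],q[3],q[0]]).as_matrix()
        c=T[:3,:3].T@(W.T@(X-s['position'])-T[:3,3])
    else: c=np.array(p['R'])@X+np.array(p['t'])
    return np.array([p['fx']*c[0]/c[2]+p['cx'],p['fy']*c[1]/c[2]+p['cy']])
def blobs(im,lo,hi,roi,amin=4):
    hsv=cv2.cvtColor(im,cv2.COLOR_BGR2HSV);m=cv2.inRange(hsv,lo,hi)
    x0,y0,x1,y1=roi;k=np.zeros_like(m);k[y0:y1,x0:x1]=m[y0:y1,x0:x1]
    n,l,st,c=cv2.connectedComponentsWithStats(k)
    return [(c[i].round(1),st[i].tolist()) for i in range(1,n) if st[i][4]>=amin],k
E
python3 - <<'E'
from h import *
rois={'scene':((195,275,250,395),(235,160,290,200)),'side':((200,265,270,370),(240,175,300,215))}
for n in ('scene','side'):
    im=cv2.imread(f'pics/{n}0.png')
    for nm,lo,hi,r,z in (('red',(0,120,70),(8,255,255),0,.026),('red2',(172,120,70),(180,255,255),0,.026),('orange',(5,150,120),(20,255,255),1,.104),('blue',(105,150,80),(125,255,255),1,.092)):
        b,k=blobs(im,lo,hi,rois[n][r])
        for c,s in b: print(n,nm,c,s,onz(n,c,z).round(4))
        if nm=='blue':
            pts=cv2.findNonZero(k);e=cv2.fitEllipse(cv2.convexHull(pts));print('ell',np.round(e[0],1),np.round(e[1],1),onz(n,e[0],.092).round(4))
E
python3 - <<'E'
import cv2,numpy as np
a=cv2.imread('pics/scene0.png');b=cv2.imread('pics/side0.png')
f=lambda i,x,y,w,h,W,H:cv2.resize(i[y:y+h,x:x+w],(W,H),interpolation=cv2.INTER_CUBIC)
cv2.imwrite('pics/c1.png',np.vstack([np.hstack([f(a,190,275,70,115,350,575)[:345],f(b,200,265,80,115,400,575)[:345]]),np.hstack([f(a,230,155,70,50,350,250),f(b,235,170,80,50,400,250)])]))
E
```

```text
scene red [230.2 344.2] [229, 343, 3, 3, 6] [0.4132 0.279  0.026 ]
scene red [236.6 374.9] [235, 374, 4, 3, 7] [0.3622 0.3222 0.026 ]
scene red [231.2 376.2] [230, 376, 4, 2, 5] [0.3698 0.331  0.026 ]
scene orange [252.2 175.8] [250, 174, 5, 5, 13] [ 0.6018 -0.0574  0.104 ]
scene orange [266.3 184.8] [263, 182, 7, 6, 22] [ 0.5595 -0.0568  0.104 ]
scene blue [260.  183.9] [241, 166, 39, 34, 770] [ 0.5777 -0.0557  0.092 ]
ell [259.9 182.7] [33.9 38.8] [ 0.5799 -0.0584  0.092 ]
side red [240.4 324. ] [236, 323, 12, 4, 17] [0.4227 0.2814 0.026 ]
side red [250.  350.7] [245, 349, 12, 5, 22] [0.3706 0.3249 0.026 ]
side orange [262.1 184.6] [259, 181, 7, 8, 38] [ 0.5987 -0.0519  0.104 ]
side orange [277.2 190.1] [273, 187, 9, 7, 48] [ 0.5559 -0.0505  0.104 ]
side blue [264.  180.5] [263, 180, 3, 2, 6] [ 0.6173 -0.0875  0.092 ]
side blue [269.9 194.2] [250, 181, 41, 24, 611] [ 0.5707 -0.0425  0.092 ]
ell [270.  192.1] [25.3 41.6] [ 0.5757 -0.0505  0.092 ]
```

View pics/c1.png

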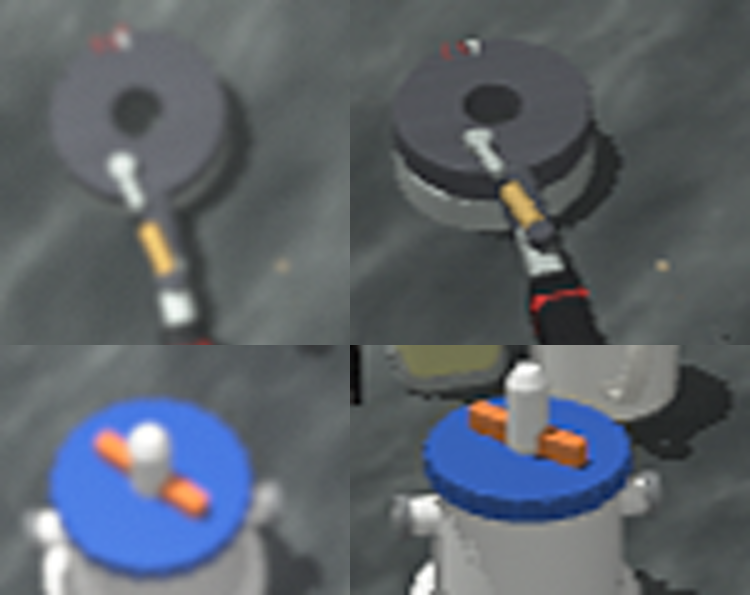

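The crop shows the bore centre at scene (217.2,297.0) and side (228.4,285.6). The spigot top is at scene (260,172.4) and side (270.4,174.6).

Run:
```python
from h import *
p=lambda t,*a:print(t,*[np.round(x,4) for x in a])
p('bore',onz('scene',(217.2,297),.033),onz('side',(228.4,285.6),.033))
p('spig',onz('scene',(260,172.4),.134),onz('side',(270.4,174.6),.134))
p('gripband side',onz('side',(240.4,324),.037),onz('side',(250,350.7),.037))
p('bands scene far mid',onz('scene',(234,375.5),.037),onz('scene',(230.5,344),.037))
for n,uv in (('mug base',(281,140)),('timer',(348,180)),('bottle base',(248,128)),('rack leg',(228,137)),('rack leg2',(143,130)),('pepper',(153,198))): p(n,onz('scene',uv,0)[:2])
```

```text
bore [0.5012 0.2133 0.033 ] [0.5007 0.2138 0.033 ]
spig [ 0.5803 -0.0611  0.134 ] [ 0.5796 -0.0579  0.134 ]
gripband side [0.416  0.2902 0.037 ] [0.3647 0.333  0.037 ]
bands scene far mid [0.364  0.3276 0.037 ] [0.4106 0.2799 0.037 ]
mug base [ 0.6498 -0.2461]
timer [ 0.4323 -0.2438]
bottle base [ 0.7479 -0.2259]
rack leg [ 0.774  -0.1693]
rack leg2 [ 0.98   -0.0506]
pepper [0.8113 0.0953]
```

```bash
cat >> h.py <<'E'
def cmd(xyz,yaw,s=None):
    s=s or manip.get_state();q=s['ee_rot'];W=Rn.from_quat([q[1],q[2],q[3],q[0]]).as_matrix()
    d=W.T@(np.array(xyz)-s['position'])/.8
    y=np.degrees(np.arctan2(W[1,0],W[0,0]));dy=(yaw-y+180)%360-180
    return d.round(4),round(-dy/120,4),'yaw',round(y,2),s['position'].round(4)
E
python3 -c "
from h import *
print(cmd((.391,.308,.2),139.5))"
```

```text
(array([ 0.5774, -0.9498,  0.0497]), np.float64(-1.026), 'yaw', np.float64(16.37), array([ 0.162 , -0.5513,  0.2386]))
```

Request:
move_arm([
  [[0.577,-0.95,0.05,-1,-1],[0.577,-0.95,0.05,-1,-1],[0.577,-0.95,0.05,-1,-1],[0.577,-0.95,0.05,-1,-1],[0.577,-0.95,0.05,-1,-1],[0.577,-0.95,0.05,-1,-1],[0.577,-0.95,0.05,-1,-1],[0.577,-0.95,0.05,-1,-1],[0.577,-0.95,0.05,-1,-1],[0.577,-0.95,0.05,-1,-1],[0.577,-0.95,0.05,-1,-1],[0.577,-0.95,0.05,-1,-1]],
])

```text
clock: 1.35
position: [0.3161, 0.0295, 0.2125]
ee_rot: [0.001, 0.501, 0.865, 0.0]
contact_force: [2.2, 0.1, 0.1]
width: 0.0857
gripper_force: 0.0
```

```bash
python3 -c "
from h import *
print(cmd((.391,.308,.2),139.5),manip.get_state()['clock'])"
```

```text
(array([0.2554, 0.2544, 0.0156]), np.float64(-0.1637), 'yaw', np.float64(119.85), array([0.3161, 0.0295, 0.2125])) 1.35
```

Request:
move_arm([
  [[0.255,0.254,0.016,-0.164,-1],[0.255,0.254,0.016,-0.164,-1],[0.255,0.254,0.016,-0.164,-1],[0.255,0.254,0.016,-0.164,-1],[0.255,0.254,0.016,-0.164,-1],[0.255,0.254,0.016,-0.164,-1],[0.255,0.254,0.016,-0.164,-1],[0.255,0.254,0.016,-0.164,-1],[0.255,0.254,0.016,-0.164,-1],[0.255,0.254,0.016,-0.164,-1]],
])

```text
clock: 2.35
position: [0.3922, 0.3038, 0.1996]
ee_rot: [-0.0, 0.349, 0.937, -0.0]
contact_force: [0.1, -0.0, -0.4]
width: 0.0855
gripper_force: 0.0
```

```bash
python3 -c "
from h import *
s=manip.get_state();im=manip.get_image('wrist')[:,:,::-1].copy();cv2.imwrite('pics/w1.png',im)
print(cmd((.391,.308,.1),139.5,s))
for X in ((.391,.308,.037),(.501,.2135,.033)): print(proj('wrist',X,s))
"
```

```text
(array([0.0045, 0.0031, 0.1245]), np.float64(-0.0033), 'yaw', np.float64(139.11), array([0.3922, 0.3038, 0.1996]))
[283.39341069 194.49172054]
[283.64580178 314.57092204]
```

View pics/w1.png

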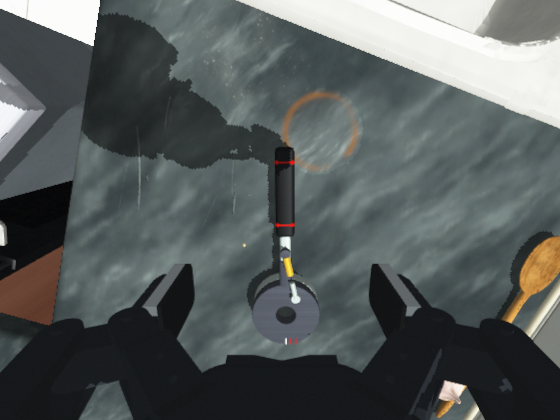

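The wrist view shows the grip running straight up the picture from (285,150) to (285,236), with the bore at (286,314). That is about 2 mm to tool +y of my estimate, and the yaw matches.

```bash
python3 -c "
from h import *
s=manip.get_state()
b=onz('wrist',(286,314.3),.033,s);g=onz('wrist',(285.3,160),.037,s)
d=g-b;a=np.arctan2(d[1],d[0]);print(b,g,np.degrees(a));t=b[:2]+.143*np.array([np.cos(a),np.sin(a)])
print(t,cmd((*t,.014),np.degrees(a),s))
"
```

```text
[0.5028528  0.21583429 0.033     ] [0.36615863 0.33226089 0.037     ] 139.57794663558045
[0.3939885  0.30855734] (array([0.0023, 0.0058, 0.2322]), np.float64(-0.004), 'yaw', np.float64(139.09), array([0.3924, 0.3039, 0.1998]))
```

Request:
move_arm([
  [[0.0023,0.0058,0.06,-0.004,-1],[0.0023,0.0058,0.12,-0.004,-1],[0.0023,0.0058,0.17,-0.004,-1],[0.0023,0.0058,0.21,-0.004,-1],[0.0023,0.0058,0.232,-0.004,-1],[0.0023,0.0058,0.232,-0.004,-1],[0.0023,0.0058,0.232,-0.004,-1]],
])

```text
clock: 3.1
position: [0.3947, 0.3095, 0.0144]
ee_rot: [0.0, 0.345, 0.939, 0.0]
contact_force: [0.1, 0.5, 0.2]
width: 0.0853
gripper_force: 0.0
```

Request:
move_arm([
  [[0,0,0,0,0.5],[0,0,0,0,1],[0,0,0,0,1],[0,0,0,0,1],[0,0,0,0,1],[0,0,0,0,1],[0,0,0,0,1],[0,0,0,0,1]],
], squeeze=100)

```text
clock: 3.9
position: [0.3942, 0.3099, 0.014]
ee_rot: [0.0, 0.345, 0.939, 0.0]
contact_force: [-0.8, -0.1, 3.5]
width: 0.0182
gripper_force: 97.5
```

Request:
move_arm([
  [[0,0,-0.01,0,1],[0,0,-0.03,0,1],[0,0,-0.06,0,1],[0,0,-0.1,0,1],[0,0,-0.14,0,1],[0,0,-0.18,0,1],[0,0,-0.21,0,1],[0,0,-0.22,0,1],[0,0,-0.22,0,1],[0,0,-0.22,0,1]],
])

```text
clock: 4.9
position: [0.3932, 0.3094, 0.1884]
ee_rot: [-0.001, 0.345, 0.939, -0.001]
contact_force: [-0.3, -0.3, -2.8]
width: 0.0186
gripper_force: 97.8
```

Run:
```python
from h import *
s=manip.get_state();print({k:np.round(s[k],3) for k in('position','contact_force','moment','width','gripper_force')})
w=manip.get_image('wrist')[:,:,::-1];a=manip.get_image('side')[:,:,::-1]
print(cmd((.58,-.059,.19),125,s), proj('side',s['position']))
u,v=proj('side',s['position']+[.1,-.09,0]).astype(int);u0,v0=max(0,u-80),max(0,v-80)
print(u0,v0)
c=cv2.resize(a[v0:v0+160,u0:u0+160],(400,400),interpolation=cv2.INTER_CUBIC)
cv2.imwrite('pics/l1.png',np.hstack([c,w[20:420,140:440]]))
```

```text
{'position': array([0.393, 0.309, 0.188]), 'contact_force': array([-0.258, -0.296, -2.754]), 'moment': array([0.192, 0.296, 0.018]), 'width': np.float64(0.019), 'gripper_force': np.float64(97.822)}
(array([-0.4761, -0.1998, -0.002 ]), np.float64(0.1222), 'yaw', np.float64(139.66), array([0.3932, 0.3094, 0.1884])) [242.42239098 269.30879204]
146 143
```

View pics/l1.png

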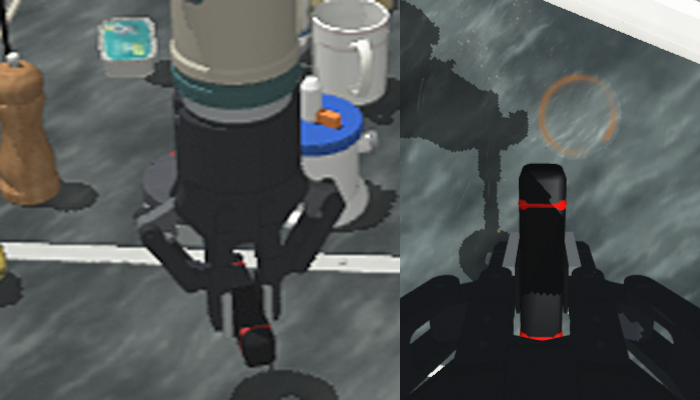

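The wrench is held straight. The wrist crop shows the far red band at picture row ~225 and the near one at ~358, which gives the droop.

Run:
```python
from h import *
s=manip.get_state()
s0=dict(s);s0['position']=np.array([.3924,.3039,.1998]);a=np.radians(139.1);s0['ee_rot']=np.array([0,np.cos(a/2),np.sin(a/2),0])
b=onz('wrist',(286,314.3),.033,s0)
L=[np.linalg.norm((onz('wrist',(285.3,v),.037,s0)-b)[:2]) for v in (162,226)];print('band radii',L)
# grasp in wrench frame: pick pose TCP
P=np.array([.3942,.3099]);d0=np.radians(139.58);u=np.array([np.cos(d0),np.sin(d0)]);r=(P-b[:2])@u;lat=(P-b[:2])@[-u[1],u[0]];print('tcp radius',r,'lat',lat)
q=s['ee_rot'];W=Rn.from_quat([q[1],q[2],q[3],q[0]]).as_matrix()
for th in (0,2,4,6,8,10):
    t=np.radians(th);o=[]
    for l in L:
        x,z=l-r,.037-.025 # rel grasp pt (wrench z up); head down => grip end up
        X=x*np.cos(t)-z*np.sin(t);Z=z*np.cos(t)+x*np.sin(t)
        o.append(proj('wrist',s['position']+W@np.array([X,0,-.011-Z]),s).round(1).tolist())
    print(th,o)
```

```text
band radii [np.float64(0.17759326129341538), np.float64(0.11077352339485719)]
tcp radius 0.1436909070164154 lat -0.0010751790407465822
0 [[280.1, 228.7], [280.3, 365.9]]
2 [[280.1, 230.8], [280.3, 364.6]]
4 [[280.1, 233.0], [280.3, 363.3]]
6 [[280.1, 235.3], [280.3, 361.9]]
8 [[280.1, 237.8], [280.4, 360.5]]
10 [[280.1, 240.3], [280.4, 358.9]]
```

Band positions show practically no droop. Next I carry it above the cap with the handle at 170°, so the fixed cameras can see past the gripper.

```bash
python3 -c "
from h import *
a=np.radians(170);print(cmd((.58+.1437*np.cos(a),-.059+.1437*np.sin(a),.19),170))"
```

```text
(array([-0.321 , -0.2905, -0.0018]), np.float64(-0.2528), 'yaw', np.float64(139.66), array([0.3931, 0.3093, 0.1881]))
```

Request:
move_arm([
  [[-0.03,-0.03,-0.002,-0.025,1],[-0.07,-0.06,-0.002,-0.06,1],[-0.11,-0.1,-0.002,-0.09,1],[-0.15,-0.135,-0.002,-0.12,1],[-0.19,-0.17,-0.002,-0.15,1],[-0.23,-0.205,-0.002,-0.18,1],[-0.27,-0.24,-0.002,-0.21,1],[-0.3,-0.27,-0.002,-0.235,1],[-0.321,-0.2905,-0.002,-0.253,1],[-0.321,-0.2905,-0.002,-0.253,1],[-0.321,-0.2905,-0.002,-0.253,1],[-0.321,-0.2905,-0.002,-0.253,1]],
])

```text
clock: 6.2
position: [0.4388, -0.0326, 0.1908]
ee_rot: [-0.001, 0.087, 0.996, 0.0]
contact_force: [0.2, -0.5, -2.7]
width: 0.0184
gripper_force: 98.1
```

Run:
```python
from h import *
s=manip.get_state();print({k:np.round(s[k],3) for k in('clock','position','contact_force','moment')},cmd((.58,-.059,.19),170,s))
o=[]
for n in ('scene','side'):
    a=manip.get_image(n)[:,:,::-1];cv2.imwrite(f'pics/{n}1.png',a)
    u,v=proj(n,(.57,-.05,.16)).astype(int);print(n,u-50,v-60)
    o.append(cv2.resize(a[v-60:v+60,u-50:u+50],(400,480),interpolation=cv2.INTER_CUBIC))
cv2.imwrite('pics/o1.png',np.hstack(o))
```

```text
{'clock': np.float64(6.2), 'position': array([ 0.439, -0.033,  0.191]), 'contact_force': array([ 0.161, -0.492, -2.665]), 'moment': array([0.117, 0.36 , 0.027])} (array([-0.1796, -0.0019,  0.0005]), np.float64(0.0004), 'yaw', np.float64(170.05), array([ 0.4388, -0.0326,  0.1908]))
scene 210 111
side 222 107
```

View pics/o1.png

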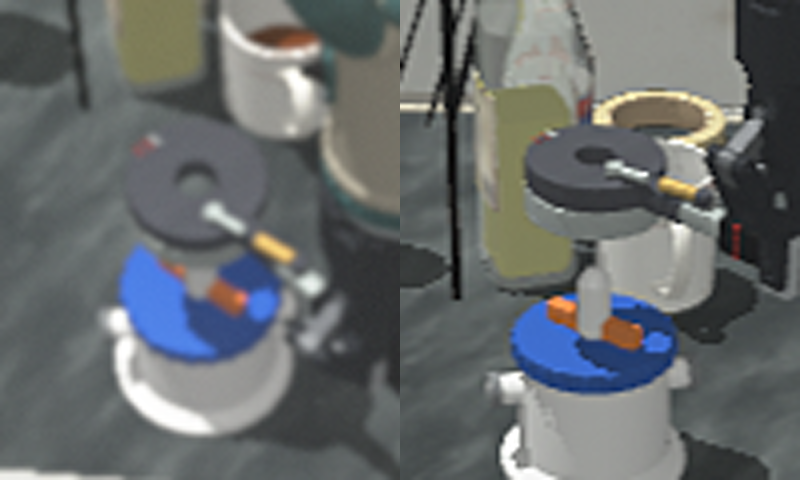

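Both views show the head above the spigot. The bore is at scene (259.3,156.7) and side (271.6,145.8), and the spigot tip is at side (270.5,174.3). The head looks level.

Run:
```python
from h import *
def tri(a,b):
    A=np.zeros((3,3));B=np.zeros(3)
    for n,uv in(('scene',a),('side',b)):
        o,d=ray(n,uv);d/=np.linalg.norm(d);M=np.eye(3)-np.outer(d,d);A+=M;B+=M@o
    return np.linalg.solve(A,B).round(4)
print('bore tri',tri((259.3,156.7),(271.6,145.8)),onz('scene',(259.3,156.7),.2095),onz('side',(271.6,145.8),.2095))
print('spig tri',tri((260,172.4),(270.4,174.5)),onz('scene',(260,172.4),.134),onz('side',(270.4,174.5),.134))
# cap rim ellipse on blue in side, side0/scene0: leftmost/rightmost points of disk -> use top-face fit
```

```text
bore tri [ 0.5754 -0.0555  0.2096] [ 0.57563307 -0.05541613  0.2095    ] [ 0.57531093 -0.05565418  0.2095    ]
spig tri [ 0.5818 -0.0621  0.1315] [ 0.5803444  -0.06110305  0.134     ] [ 0.57982907 -0.05825596  0.134     ]
```

Request:
move_arm([
  [[-0.0064,-0.004,0.01,0,1],[-0.0064,-0.004,0.025,0,1],[-0.0064,-0.004,0.04,0,1],[-0.0064,-0.004,0.05,0,1],[-0.0064,-0.004,0.057,0,1],[-0.0064,-0.004,0.062,0,1],[-0.0064,-0.004,0.065,0,1],[-0.0064,-0.004,0.065,0,1],[-0.0064,-0.004,0.065,0,1]],
])

```text
clock: 7.2
position: [0.4443, -0.0376, 0.1398]
ee_rot: [0.0, 0.087, 0.996, -0.0]
contact_force: [-0.3, 0.1, -2.5]
width: 0.0185
gripper_force: 98.1
```

Run:
```python
from h import *
s=manip.get_state();print({k:np.round(s[k],4).tolist() for k in('clock','position','contact_force','moment')})
```

```text
{'clock': 7.2, 'position': [0.4443, -0.0376, 0.1398], 'contact_force': [-0.3277, 0.0983, -2.5419], 'moment': [0.0932, 0.3462, 0.0054]}
```

Request:
move_arm([
  [[0,0,0.0025,0,1],[0,0,0.005,0,1],[0,0,0.0075,0,1],[0,0,0.01,0,1],[0,0,0.0125,0,1],[0,0,0.015,0,1],[0,0,0.015,0,1]],
])

```text
clock: 7.9
position: [0.4436, -0.0371, 0.1275]
ee_rot: [-0.0, 0.087, 0.996, 0.0]
contact_force: [-3.1, 2.5, 1.3]
width: 0.0182
gripper_force: 98.6
```

Run:
```python
from h import *
s=manip.get_state();print({k:np.round(s[k],4).tolist() for k in('clock','position','contact_force','moment')})
```

```text
{'clock': 7.9, 'position': [0.4436, -0.0371, 0.1275], 'contact_force': [-3.1352, 2.498, 1.2917], 'moment': [0.3996, 0.3368, 0.2572]}
```

Request:
move_arm([
  [[0.0018,0.001,0,0,1],[0.0018,0.001,0,0,1],[0.0018,0.001,0.0025,0,1],[0.0018,0.001,0.005,0,1],[0.0018,0.001,0.0075,0,1],[0.0018,0.001,0.0075,0,1]],
])

```text
clock: 8.5
position: [0.4417, -0.0361, 0.1214]
ee_rot: [-0.001, 0.087, 0.996, 0.0]
contact_force: [-5.4, 3.3, 2.2]
width: 0.0182
gripper_force: 99.0
```

Run:
```python
from h import *
s=manip.get_state();print({k:np.round(s[k],4).tolist() for k in('clock','position','contact_force','moment')})
```

```text
{'clock': 8.5, 'position': [0.4417, -0.0361, 0.1214], 'contact_force': [-5.42, 3.3375, 2.1986], 'moment': [0.4175, 0.3643, 0.2414]}
```

Request:
move_arm([
  [[0.002,0.001,0,0,1],[0.002,0.001,0,0,1],[0.002,0.001,0,0,1]],
])

```text
clock: 8.8
position: [0.4409, -0.0354, 0.1211]
ee_rot: [-0.001, 0.087, 0.996, 0.0]
contact_force: [-1.9, 0.9, -1.6]
width: 0.0182
gripper_force: 98.2
```

Run:
```python
from h import *
s=manip.get_state();print({k:np.round(s[k],4).tolist() for k in('clock','position','contact_force','moment')})
```

```text
{'clock': 8.8, 'position': [0.4409, -0.0354, 0.1211], 'contact_force': [-1.8666, 0.9472, -1.57], 'moment': [0.1954, 0.5157, 0.1029]}
```

Nearly free; a touch more the same way, then down to the seat.

Request:
move_arm([
  [[0.0012,0.0006,0,0,1],[0.0012,0.0006,0.0025,0,1],[0.0012,0.0006,0.005,0,1],[0.0012,0.0006,0.0075,0,1],[0.0012,0.0006,0.01,0,1],[0.0012,0.0006,0.0125,0,1],[0.0012,0.0006,0.0125,0,1]],
])

```text
clock: 9.5
position: [0.4403, -0.0348, 0.1112]
ee_rot: [-0.0, 0.087, 0.996, -0.0]
contact_force: [0.0, 0.3, -2.9]
width: 0.0183
gripper_force: 98.1
```

Run:
```python
from h import *
s=manip.get_state();print({k:np.round(s[k],4).tolist() for k in('clock','position','contact_force','moment')})
```

```text
{'clock': 9.5, 'position': [0.4403, -0.0348, 0.1112], 'contact_force': [0.0268, 0.2963, -2.8767], 'moment': [0.0972, 0.3735, 0.0569]}
```

Request:
move_arm([
  [[0,0,0.0015,0,1],[0,0,0.003,0,1],[0,0,0.0045,0,1],[0,0,0.006,0,1],[0,0,0.006,0,1]],
])

```text
clock: 10.0
position: [0.4404, -0.0348, 0.1066]
ee_rot: [-0.0, 0.087, 0.996, -0.0]
contact_force: [-0.0, 0.1, -2.9]
width: 0.0183
gripper_force: 98.1
```

Run:
```python
from h import *
s=manip.get_state();print({k:np.round(s[k],4).tolist() for k in('clock','position','contact_force','moment')})
```

```text
{'clock': 10.0, 'position': [0.4404, -0.0348, 0.1066], 'contact_force': [-0.0019, 0.0614, -2.9481], 'moment': [0.1064, 0.2891, -0.0391]}
```

Request:
move_arm([
  [[0,0,0.001,0,1],[0,0,0.002,0,1],[0,0,0.003,0,1],[0,0,0.003,0,1]],
])

```text
clock: 10.4
position: [0.4404, -0.0348, 0.1048]
ee_rot: [0.0, 0.087, 0.996, -0.0]
contact_force: [-4.8, 0.6, 5.1]
width: 0.0187
gripper_force: 99.2
```

Run:
```python
from h import *
s=manip.get_state();print({k:np.round(s[k],4).tolist() for k in('clock','position','contact_force','moment')})
```

```text
{'clock': 10.4, 'position': [0.4404, -0.0348, 0.1048], 'contact_force': [-4.84, 0.5628, 5.0782], 'moment': [0.0222, 0.2156, 0.0562]}
```

Seated: contact shows at TCP z≈0.105, the expected height, with the spigot free in the bore. Next I turn the free part of the arc, 170° to 130°.

Request:
move_arm([
  [[-0.0004,0.0124,-0.0006,0.0333,1],[-0.0017,0.0247,-0.0006,0.0667,1],[-0.0039,0.0369,-0.0006,0.1,1],[-0.0069,0.0489,-0.0006,0.1333,1],[-0.0107,0.0607,-0.0006,0.1667,1],[-0.0154,0.0722,-0.0006,0.2,1],[-0.0208,0.0833,-0.0006,0.2333,1],[-0.027,0.0941,-0.0006,0.2667,1],[-0.0339,0.1043,-0.0006,0.3,1],[-0.0415,0.1141,-0.0006,0.3333,1],[-0.0415,0.1141,-0.0006,0.3333,1]],
])

```text
clock: 11.5
position: [0.4899, 0.0505, 0.1052]
ee_rot: [0.0, 0.422, 0.906, 0.001]
contact_force: [-1.2, 2.6, 3.6]
width: 0.0186
gripper_force: 99.0
```

```bash
cat >> h.py <<'E'
def rep(C=(.5805,-.0597)):
    s=manip.get_state();q=s['ee_rot'];W=Rn.from_quat([q[1],q[2],q[3],q[0]]).as_matrix()
    r=s['position'][:2]-C;F,M=s['contact_force'],s['moment']
    T=W.T@F
    print('clk',round(float(s['clock']),2),'pos',s['position'].round(4),'yaw',round(np.degrees(np.arctan2(W[1,0],W[0,0])),2),'F',F.round(1),'Ftool',T.round(1),'M',M.round(2),'torqueC',round(M[2]+r[0]*F[1]-r[1]*F[0],2),'ang',np.degrees(np.arctan2(r[1],r[0])).round(1))
E
python3 -c "
from h import *
rep()"
```

```text
clk 11.5 pos [0.4899 0.0505 0.1052] yaw 130.04 F [-1.2  2.6  3.6] Ftool [ 2.8  0.7 -3.6] M [0.26 0.09 0.05] torqueC -0.05 ang 129.4
```

Request:
move_arm([
  [[0.0004,0.0093,0,0.025,1],[-0.0002,0.0187,0,0.05,1],[-0.0014,0.0279,0,0.075,1],[-0.0031,0.0371,0,0.1,1],[-0.0053,0.0462,0,0.125,1],[-0.0079,0.0552,0,0.15,1],[-0.0111,0.064,0,0.175,1],[-0.0146,0.0726,0,0.2,1],[-0.0146,0.0726,0,0.2,1]],
])

```text
clock: 12.4
position: [0.5417, 0.0813, 0.1056]
ee_rot: [-0.001, 0.602, 0.799, 0.003]
contact_force: [-2.7, 10.4, 6.0]
width: 0.0185
gripper_force: 99.4
```

```bash
python3 -c "
from h import *
rep()"
```

```text
clk 12.4 pos [0.5417 0.0813 0.1056] yaw 106.03 F [-2.7 10.4  6. ] Ftool [10.8  0.3 -5.9] M [1.38 0.25 0.32] torqueC 0.3 ang 105.4
```

Request:
move_arm([
  [[0.0025,0,-0.0004,0,1],[0.0025,0,-0.0004,0,1],[0.0025,0,-0.0004,0,1]],
])

```text
clock: 12.7
position: [0.5415, 0.0813, 0.1057]
ee_rot: [0.0, 0.601, 0.799, 0.002]
contact_force: [-1.5, 7.3, 3.2]
width: 0.0181
gripper_force: 98.9
```

```bash
python3 -c "
from h import *
rep()"
```

```text
clk 12.7 pos [0.5415 0.0813 0.1057] yaw 106.11 F [-1.5  7.3  3.2] Ftool [ 7.4  0.6 -3.2] M [0.99 0.   0.34] torqueC 0.27 ang 105.5
```

Request:
move_arm([
  [[0.005,0,0,0,1],[0.0049,0.0063,0,0.0167,1],[0.0046,0.0127,0,0.0333,1],[0.004,0.019,0,0.05,1],[0.004,0.019,0,0.05,1],[0.004,0.019,0,0.05,1]],
])

```text
clock: 13.3
position: [0.5562, 0.0851, 0.1056]
ee_rot: [0.003, 0.642, 0.767, 0.0]
contact_force: [2.5, -5.1, 1.0]
width: 0.018
gripper_force: 98.7
```

```bash
python3 -c "
from h import *
rep((.5827,-.0593))"
```

```text
clk 13.3 pos [0.5562 0.0851 0.1056] yaw 100.18 F [ 2.5 -5.1  1. ] Ftool [-5.4  1.6 -0.9] M [-0.64 -0.51  0.46] torqueC 0.23 ang 100.4
```

Request:
move_arm([
  [[-0.0025,0,0,0,1],[-0.0026,0.0063,0,0.0167,1],[-0.0029,0.0127,0,0.0333,1],[-0.0035,0.019,0,0.05,1],[-0.0035,0.019,0,0.05,1]],
])

```text
clock: 13.8
position: [0.5712, 0.0871, 0.1056]
ee_rot: [0.001, 0.681, 0.732, 0.001]
contact_force: [3.6, 0.3, 3.4]
width: 0.0185
gripper_force: 99.0
```

```bash
python3 -c "
from h import *
rep((.5827,-.0593))"
```

```text
clk 13.8 pos [0.5712 0.0871 0.1056] yaw 94.12 F [3.6 0.3 3.4] Ftool [ 0.1  3.6 -3.4] M [ 0.08 -0.63  0.65] torqueC 0.12 ang 94.5
```

Request:
move_arm([
  [[-0.0001,0.0075,0,0.0167,1],[-0.0004,0.0142,0,0.0333,1],[-0.001,0.0205,0,0.05,1],[-0.001,0.0205,0,0.05,1]],
])

```text
clock: 14.2
position: [0.5868, 0.0875, 0.1055]
ee_rot: [0.0, 0.719, 0.695, 0.001]
contact_force: [2.5, 1.7, 3.4]
width: 0.0182
gripper_force: 99.1
```

Run:
```python
from h import *
rep((.5827,-.0593))
o=[]
for n in ('scene','side'):
    a=manip.get_image(n)[:,:,::-1];cv2.imwrite(f'pics/{n}2.png',a)
    u,v=proj(n,(.58,-.055,.11)).astype(int);print(n,u-50,v-60)
    o.append(cv2.resize(a[v-60:v+60,u-50:u+50],(400,480),interpolation=cv2.INTER_CUBIC))
cv2.imwrite('pics/o2.png',np.hstack(o))
```

```text
clk 14.2 pos [0.5868 0.0875 0.1055] yaw 88.1 F [2.5 1.7 3.4] Ftool [ 1.7  2.5 -3.4] M [ 0.06 -0.48  0.53] torqueC 0.16 ang 88.4
scene 208 119
side 219 124
```

View pics/o2.png

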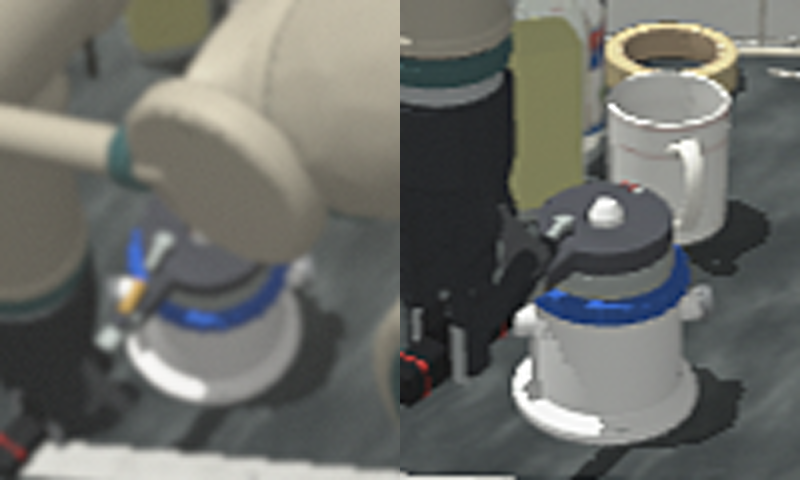

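The side view shows the wrench seated flat with the white spigot through the bore, at crop (605,210). The red pointer shows at crop (632,186), or picture (277,170), so I can track it.

```bash
cat >> h.py <<'E'
def ptr(C=(.5827,-.0593),z=.12,save=None):
    s=manip.get_state();a=manip.get_image('side')[:,:,::-1].copy()
    if save: cv2.imwrite(save,a)
    hsv=cv2.cvtColor(a,cv2.COLOR_BGR2HSV);m=(cv2.inRange(hsv,(0,110,60),(9,255,255))|cv2.inRange(hsv,(170,110,60),(180,255,255)))
    k=np.zeros_like(m);k[158:188,255:305]=m[158:188,255:305];ys,xs=np.nonzero(k)
    if len(xs)==0: print('no pointer');return
    p=onz('side',(xs.mean(),ys.mean()),z);d=p[:2]-C
    q=s['ee_rot'];W=Rn.from_quat([q[1],q[2],q[3],q[0]]).as_matrix();yaw=np.degrees(np.arctan2(W[1,0],W[0,0]))
    az=np.degrees(np.arctan2(d[1],d[0]));print('ptr px',xs.mean().round(1),ys.mean().round(1),len(xs),'r',np.linalg.norm(d).round(4),'az',az.round(1),'defl',((az+180-yaw+180)%360-180).round(1))
E
python3 -c "
from h import *
for z in (.11,.12,.13): ptr(z=z)"
```

```text
ptr px 277.0 170.0 1 r 0.0651 az -72.7 defl 19.2
ptr px 277.0 170.0 1 r 0.0478 az -78.4 defl 13.5
ptr px 277.0 170.0 1 r 0.0316 az -90.1 defl 1.8
```

Request:
move_arm([
  [[-0.0001,0.0063,0,0.0167,1],[-0.0004,0.0127,0,0.0333,1],[-0.001,0.019,0,0.05,1],[-0.001,0.019,0,0.05,1]],
])

```text
clock: 14.85
position: [0.6021, 0.0863, 0.1055]
ee_rot: [0.0, 0.754, 0.656, 0.001]
contact_force: [4.4, 2.4, 4.3]
width: 0.0185
gripper_force: 99.3
```

```bash
python3 -c "
from h import *
rep((.5827,-.0593));ptr(z=.12)"
```

```text
clk 14.85 pos [0.6021 0.0863 0.1055] yaw 82.06 F [4.4 2.4 4.3] Ftool [ 3.   4.1 -4.2] M [ 0.31 -0.73  0.63] torqueC 0.03 ang 82.4
ptr px 275.0 170.0 1 r 0.0462 az -72.9 defl 25.0
```

Request:
move_arm([
  [[0.0014,0.0083,0,0.0167,1],[0.0011,0.0147,0,0.0333,1],[0.0005,0.021,0,0.05,1]],
])

```text
clock: 15.2
position: [0.6172, 0.0836, 0.1053]
ee_rot: [0.0, 0.788, 0.616, -0.001]
contact_force: [1.6, 1.0, 5.7]
width: 0.0184
gripper_force: 99.3
```

```bash
python3 -c "
from h import *
rep((.5827,-.0593))"
```

```text
clk 15.2 pos [0.6172 0.0836 0.1053] yaw 76.04 F [1.6 1.  5.7] Ftool [ 1.3  1.3 -5.7] M [ 0.04 -0.4   0.78] torqueC 0.58 ang 76.4
```

Request:
move_arm([
  [[-0.0001,0.0063,0,0.0167,1],[-0.0004,0.0127,0,0.0333,1]],
])

```text
clock: 15.4
position: [0.6271, 0.0809, 0.1053]
ee_rot: [0.0, 0.809, 0.588, -0.001]
contact_force: [2.2, 0.7, 4.8]
width: 0.0185
gripper_force: 99.2
```

```bash
python3 -c "
from h import *
rep((.5827,-.0593))"
```

```text
clk 15.4 pos [0.6271 0.0809 0.1053] yaw 72.04 F [2.2 0.7 4.8] Ftool [ 1.3  1.8 -4.8] M [ 0.06 -0.4   0.69] torqueC 0.42 ang 72.4
```

In motion the torque reads about 0.45 N m, so the cap is turning. I go on in small steps.

Request:
move_arm([
  [[0,0.0063,0,0.0167,1],[-0.0004,0.0127,0,0.0333,1]],
])

```text
clock: 15.6
position: [0.6354, 0.0781, 0.1052]
ee_rot: [-0.001, 0.828, 0.56, -0.001]
contact_force: [-0.6, 4.2, 7.4]
width: 0.0185
gripper_force: 100.5
```

```bash
python3 -c "
from h import *
rep((.5827,-.0593))"
```

```text
clk 15.6 pos [0.6354 0.0781 0.1052] yaw 68.11 F [-0.6  4.2  7.4] Ftool [ 3.7 -2.1 -7.4] M [0.47 0.21 1.46] torqueC 1.76 ang 69.0
```

Request:
move_arm([
  [[0,0.0063,0,0.0167,1],[-0.0004,0.0127,0,0.0333,1]],
])

```text
clock: 15.8
position: [0.6438, 0.0746, 0.1051]
ee_rot: [-0.002, 0.847, 0.532, -0.002]
contact_force: [-0.9, 5.0, 6.4]
width: 0.0181
gripper_force: 101.1
```

```bash
python3 -c "
from h import *
rep((.5827,-.0593))"
```

```text
clk 15.8 pos [0.6438 0.0746 0.1051] yaw 64.25 F [-0.9  5.   6.4] Ftool [ 4.1 -3.  -6.4] M [0.42 0.12 1.81] torqueC 2.24 ang 65.5
```

Run:
```python
from h import *
rep((.5827,-.0593));ptr(z=.12,save='pics/s3.png')
a=cv2.imread('pics/s3.png');b=cv2.imread('pics/side2.png')
f=lambda a:cv2.resize(a[145:215,235:310],(400,373),interpolation=cv2.INTER_CUBIC)
cv2.imwrite('pics/p1.png',np.hstack([f(b),f(a)]))
```

```text
clk 15.8 pos [0.6438 0.0746 0.1051] yaw 64.25 F [-0.9  5.   6.4] Ftool [ 4.1 -3.  -6.4] M [0.42 0.12 1.81] torqueC 2.24 ang 65.5
ptr px 281.0 172.0 1 r 0.0441 az -94.6 defl 21.1
```

View pics/p1.png

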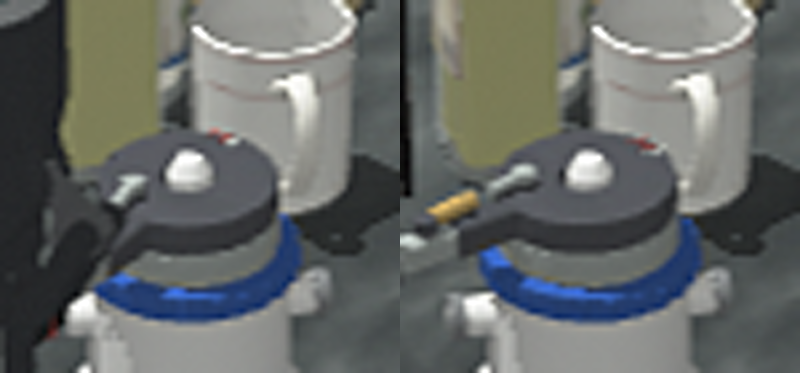

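The housing has a white reference tick beside the red pointer. Tick to pointer is (13,5) crop px before and (10,6) now, so it has not clicked yet, and the torque stands at 2.24. I continue gently.

Request:
move_arm([
  [[0,0.0032,0,0.0083,1],[-0.0001,0.0063,0,0.0167,1]],
])

```text
clock: 16.05
position: [0.6487, 0.0723, 0.1051]
ee_rot: [-0.001, 0.856, 0.517, -0.002]
contact_force: [-0.8, 4.1, 6.6]
width: 0.0183
gripper_force: 100.8
```

```bash
python3 -c "
from h import *
rep((.5827,-.0593))"
```

```text
clk 16.05 pos [0.6487 0.0723 0.1051] yaw 62.26 F [-0.8  4.1  6.6] Ftool [ 3.2 -2.6 -6.6] M [ 0.44 -0.05  1.68] torqueC 2.05 ang 63.4
```

Request:
move_arm([
  [[0,0.0032,0,0.0083,1],[-0.0001,0.0063,0,0.0167,1]],
])

```text
clock: 16.25
position: [0.6536, 0.0698, 0.1052]
ee_rot: [-0.001, 0.865, 0.502, -0.001]
contact_force: [1.0, 3.6, 5.5]
width: 0.018
gripper_force: 100.4
```

```bash
python3 -c "
from h import *
rep((.5827,-.0593));ptr(save='pics/s4.png')"
```

```text
clk 16.25 pos [0.6536 0.0698 0.1052] yaw 60.24 F [1.  3.6 5.5] Ftool [ 3.6 -1.  -5.5] M [ 0.32 -0.12  1.56] torqueC 1.69 ang 61.2
no pointer
```

Request:
move_arm([
  [[0,0.0032,0,0.0083,1],[-0.0001,0.0079,0,0.0208,1]],
])

```text
clock: 16.5
position: [0.6595, 0.0663, 0.1052]
ee_rot: [-0.0, 0.876, 0.483, -0.001]
contact_force: [1.5, 2.4, 4.5]
width: 0.0185
gripper_force: 100.1
```

Run:
```python
from h import *
rep((.5827,-.0593));a=manip.get_image('side')[:,:,::-1].copy();cv2.imwrite('pics/s5.png',a)
b=cv2.imread('pics/s3.png')
f=lambda a:cv2.resize(a[155:195,255:305],(400,320),interpolation=cv2.INTER_CUBIC)
cv2.imwrite('pics/p2.png',np.hstack([f(b),f(a)]))
```

```text
clk 16.5 pos [0.6595 0.0663 0.1052] yaw 57.71 F [1.5 2.4 4.5] Ftool [ 2.8 -0.  -4.5] M [ 0.27 -0.23  1.39] torqueC 1.39 ang 58.6
```

View pics/p2.png

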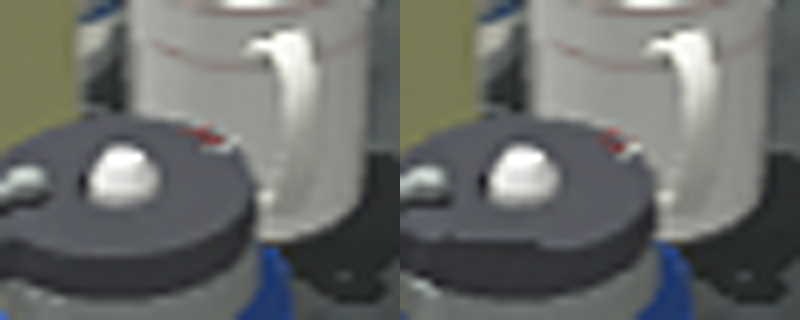

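The red pointer is at crop (208,134) before and (215,140) now, and the tick is at (228,144) and (232,150). The move is too small to read by eye, so I measure centroids across the saved frames.

Run:
```python
from h import *
C=np.array([.581,-.0593])
for f,yaw in (('side2',88.1),('s3',64.25),('s4',60.24),('s5',57.71)):
    a=cv2.imread(f'pics/{f}.png').astype(float)[160:182,262:292]
    b,g,r=a[...,0],a[...,1],a[...,2]
    red=np.clip(r-np.maximum(b,g)-18,0,None);ys,xs=np.mgrid[160:182,262:292]
    c=(red*xs).sum()/red.sum(),(red*ys).sum()/red.sum()
    t=np.radians(yaw+180);e=[proj('side',(C[0]+.046*np.cos(t+d),C[1]+.046*np.sin(t+d),.125)).round(1).tolist() for d in np.radians((0,3,6,9,12,16))]
    p=onz('side',c,.125)[:2]-C
    print(f,'red',np.round(c,2),red.sum().round(),'exp 0,3,6,9,12,16:',e,'az-yaw',((np.degrees(np.arctan2(p[1],p[0]))+180-yaw+180)%360-180).round(1),np.hypot(*p).round(4))
    # bright tick near
    m=(a.min(2)>150);
    print('   sp',[ (int(x)+262,int(y)+160) for y,x in np.argwhere(red>25)])
```

```text
side2 red [276.02 169.79] 164.0 exp 0,3,6,9,12,16: [[281.4, 169.8], [280.5, 169.5], [279.6, 169.2], [278.7, 169.0], [277.8, 168.8], [276.6, 168.6]] az-yaw 14.9 0.0398
   sp [(275, 169), (277, 170)]
s3 red [280.45 171.62] 157.0 exp 0,3,6,9,12,16: [[287.0, 172.7], [286.4, 172.2], [285.8, 171.8], [285.1, 171.4], [284.4, 171.1], [283.5, 170.6]] az-yaw 18.8 0.0374
   sp [(280, 171), (281, 172), (282, 172)]
s4 red [280.77 171.82] 111.0 exp 0,3,6,9,12,16: [[287.7, 173.3], [287.2, 172.8], [286.6, 172.4], [286.0, 172.0], [285.4, 171.6], [284.5, 171.1]] az-yaw 21.0 0.0372
   sp [(280, 171), (282, 172)]
s5 red [281.39 172.33] 115.0 exp 0,3,6,9,12,16: [[288.1, 173.6], [287.6, 173.2], [287.1, 172.7], [286.5, 172.3], [285.9, 171.9], [285.0, 171.4]] az-yaw 19.3 0.0364
   sp [(281, 171), (281, 173), (282, 173)]
```

Run:
```python
from h import *
def tri(a,b):
    A=np.zeros((3,3));B=np.zeros(3)
    for n,uv in(('scene',a),('side',b)):
        o,d=ray(n,uv);d/=np.linalg.norm(d);M=np.eye(3)-np.outer(d,d);A+=M;B+=M@o
    return np.linalg.solve(A,B)
t=np.radians(139.6);u=np.array([np.cos(t),np.sin(t)]);v=np.array([-u[1],u[0]])
for nm,a,b in (('white',(214.4,282.6),(224.4,274.2)),('red',(210.6,283.4),(221,274.6))):
    p=tri(a,b);d=p[:2]-[.501,.2135];print(nm,'wrench xyz',(d@u).round(4),(d@v).round(4),p[2].round(4))
w=cv2.imread('pics/w1.png').astype(float);r=w[325:360,265:310];red=np.clip(r[...,2]-np.maximum(r[...,0],r[...,1])-18,0,None)
print([(int(x)+265,int(y)+325,int(red[y,x])) for y,x in np.argwhere(red>25)]);m=r.min(2)>130;print('white',[(int(x)+265,int(y)+325) for y,x in np.argwhere(m)])
```

```text
white wrench xyz -0.0356 0.0 0.0334
red wrench xyz -0.035 -0.0079 0.0349
[(289, 338, 29), (290, 338, 50), (295, 338, 39), (296, 338, 30), (289, 339, 72), (290, 339, 112), (295, 339, 93), (296, 339, 65), (289, 340, 70), (290, 340, 111), (295, 340, 94), (296, 340, 62), (289, 341, 69), (290, 341, 110), (295, 341, 94), (296, 341, 61), (289, 342, 69), (290, 342, 108), (295, 342, 94), (296, 342, 63), (289, 343, 49), (290, 343, 94), (295, 343, 72), (296, 343, 45), (290, 344, 34)]
white [(285, 338), (286, 338), (285, 339), (286, 339), (267, 340), (268, 340), (285, 340), (286, 340), (266, 341), (267, 341), (268, 341), (269, 341), (285, 341), (286, 341), (266, 342), (267, 342), (268, 342), (285, 342), (286, 342), (266, 343), (285, 343), (286, 343), (286, 344)]
```

The marks turn out to be housing scale ticks: white at 0°, red at 6° and 16°. The pointer itself is hidden from the cameras. The torque peaked, then fell 2.24 → 2.05 → 1.69 → 1.39 N m, which puts the give at roughly 8 to 11°: clicked and short of the stop. I ease back.

Request:
move_arm([
  [[-0.0001,-0.0063,0,-0.0167,1],[-0.0004,-0.0127,0,-0.0333,1],[-0.001,-0.019,0,-0.05,1],[-0.0018,-0.0253,0,-0.0667,1],[-0.0028,-0.0316,0,-0.0833,1],[-0.004,-0.0378,0,-0.1,1],[-0.0054,-0.044,0,-0.1167,1],[-0.007,-0.0501,0,-0.1333,1],[-0.0109,-0.0622,-0.0002,-0.1667,1],[-0.0109,-0.0622,-0.0004,-0.1667,1],[-0.0109,-0.0622,-0.0004,-0.1667,1]],
])

```text
clock: 17.65
position: [0.6134, 0.084, 0.1051]
ee_rot: [0.0, 0.78, 0.626, -0.001]
contact_force: [2.0, -2.0, 3.2]
width: 0.0186
gripper_force: 98.9
```

```bash
python3 -c "
from h import *
rep((.5827,-.0593))"
```

```text
clk 17.65 pos [0.6134 0.084  0.1051] yaw 77.46 F [ 2.  -2.   3.2] Ftool [-1.5  2.4 -3.2] M [-0.64 -0.1   0.37] torqueC 0.02 ang 77.9
```

Request:
move_arm([
  [[-0.0008,0.0012,-0.0002,0,1],[-0.0008,0.0012,-0.0002,0,1],[-0.0008,0.0012,-0.0002,0,0.4],[-0.0008,0.0012,-0.0002,0,0.2],[-0.0008,0.0012,-0.0002,0,0],[-0.0008,0.0012,-0.0002,0,-0.4],[-0.0008,0.0012,-0.0002,0,-1],[-0.0008,0.0012,-0.0002,0,-1],[-0.0008,0.0012,-0.0002,0,-1],[-0.0008,0.0012,-0.0002,0,-1]],
], squeeze=20)

```text
clock: 18.65
position: [0.615, 0.0842, 0.1056]
ee_rot: [0.0, 0.78, 0.626, 0.0]
contact_force: [-0.0, -0.9, -0.4]
width: 0.085
gripper_force: 0.0
```

```bash
python3 -c "
from h import *
rep((.5827,-.0593));print(manip.get_state()['width'])"
```

```text
clk 18.65 pos [0.615  0.0842 0.1056] yaw 77.54 F [-0.  -0.9 -0.4] Ftool [-0.9  0.2  0.4] M [-0.02 -0.01  0.02] torqueC -0.0 ang 77.3
0.08502558452836616
```

Released cleanly. I go straight up 0.15 m, then pull aside toward the robot for a clear look.

Request:
move_arm([
  [[0,0,-0.02,0,-1],[0,0,-0.06,0,-1],[0,0,-0.11,0,-1],[0,0,-0.16,0,-1],[0,0,-0.2,0,-1],[0,0,-0.2,0,-1],[0,-0.06,-0.2,0,-1],[0,-0.12,-0.2,0,-1],[0,-0.18,-0.2,0,-1],[0,-0.24,-0.2,0,-1],[0,-0.26,-0.2,0,-1],[0,-0.26,-0.2,0,-1]],
])

```text
clock: 19.85
position: [0.4094, 0.1295, 0.2654]
ee_rot: [-0.0, 0.779, 0.627, -0.0]
contact_force: [0.7, 0.2, -0.0]
width: 0.0851
gripper_force: 0.0
```

Run:
```python
from h import *
rep()
o=[]
for n in ('scene','side'):
    a=manip.get_image(n)[:,:,::-1];cv2.imwrite(f'pics/{n}9.png',a)
    o.append(cv2.resize(a[90:240,200:400],(400,300),interpolation=cv2.INTER_CUBIC))
    u,v=proj(n,(.59,-.03,.11)).astype(int)
    o.append(cv2.resize(a[v-38:v+37,u-50:u+50],(400,300),interpolation=cv2.INTER_CUBIC))
    b=cv2.imread(f'pics/{n}0.png').astype(int);d=np.abs(b-a).max(2)
    for nm,X in(('mug',(.65,-.246,.05)),('timer',(.432,-.244,.02))):
        x,y=proj(n,X).astype(int);print(n,nm,(x,y),'changed px',int((d[y-15:y+16,x-12:x+13]>30).sum()))
cv2.imwrite('pics/end.png',np.vstack([np.hstack(o[:2]),np.hstack(o[2:])]))
```

```text
clk 19.85 pos [0.4094 0.1295 0.2654] yaw 77.63 F [ 0.7  0.2 -0. ] Ftool [0.4 0.6 0. ] M [-0.02  0.01  0.06] torqueC -0.12 ang 132.1
scene mug (np.int64(281), np.int64(128)) changed px 558
scene timer (np.int64(349), np.int64(175)) changed px 150
side mug (np.int64(286), np.int64(166)) changed px 246
side timer (np.int64(358), np.int64(199)) changed px 0
```

View pics/end.png

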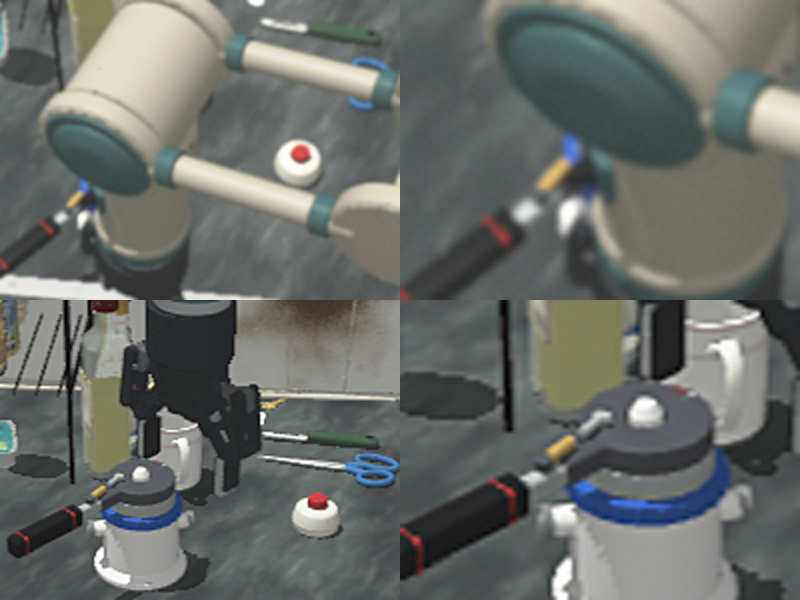

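The side view shows the wrench seated level on the cap with the spigot through the bore at lower-right crop (645,410). The mug and timer stand in place, and the changed pixels are the gripper passing in front of the mug. I hand in.

```bash
python3 -c "
from rig import manip
print(manip.sign_off())"
```

```text
the job is handed in; nothing more can be done
None
```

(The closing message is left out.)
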